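# Fetch the red-capped vial from under the panel and tidy up again

## Robot

A 6-joint arm with a two-finger parallel gripper is mounted at the origin on the work surface; the furniture and walls round the work are solid. World frame = base frame: x ahead of the robot, y to its left, z up, the work surface at z = 0. Lengths are in m, angles in degrees, forces in N, time in s.
With the tool pointing down it reaches from about 0.35 to 0.875 m from the base axis. Payload 4.2 kg.
Tool frame: the origin (TCP) lies at the very end of the fingers, on their centre line; the grasp point (between the pads) lies 19 mm behind it; z points along the fingers, y is the line along which they close (so a half turn about z gives the same grasp; the last joint's range is limited). The gripper opens to 87 mm and grips with 3 to 60 N. Pads are 19 mm wide; open, the fingers measure 117 mm over their backs; the gripper's body (75 mm by 190 mm) begins 51 mm behind the grasp point.
Start: joints at [89.129, 22.042, 0.453, 0, -68.411, -14.817], TCP at [0.169, 0.602, 0.223] pointing down, gripper open.
Joint ranges: [-179.83, 179.83], [-69.29, 118.12], [-61.27, 80.66], [-181.25, 117.63], [-171.15, -9.14], [-177.46, 177.46]. Speed limits (degrees/s): [159.86, 159.86, 180, 180, 180, 180].

## Interface

Orientations are given as a 3x3 rotation matrix whose columns are the frame's x, y, z axes.
In Python, from station import sense, cams, r gives the robot as it stands. The module is installed in compiled form; this text tells all that it offers.
- The arm moves only by the tool step_arm, never from a script. Its argument "targets" is text: rows parted by semicolons, each of 4 numbers parted by spaces: the shift along the tool's x, y, z in cm, then the turn about the tool's z in degrees. In form: x y z turn; .... A call has 1 to 12 rows; each row shifts and turns the commanded pose from where the row before left it, along the tool's axes as they then stand; what a row does not reach is not made up. A row lasts 1/12 s, in which the tool goes at most 41.7 mm and 7.16 degrees, less where a joint would pass 70% of its speed; a pose out of reach is approached as far as the arm can. A call with a gripper value outside its range is refused whole. "claw" is the finger opening in cm, from 0 to 8.7, set as the call begins (left out, the last holds). The fingers move at their own pace and stop on an object; the grip force is fixed at half the most. Time passes only in rows, so rows that do not move let the fingers close. It gives the time, the measured TCP pose, the force, the opening and the grip force at its end, in the units of the state.
- sense(): the state, without advancing time (a new reading comes with each control period).
- cams.capture(name): name is "scene" or "top" or "wrist"; returns a dict with "frame" (420x560x3 uint8, blue, green, red), "vertical_fov" (degrees; the focal length in pixels is half the picture's height over the tangent of half this angle, whatever the lens; pixels are square), "cx", "cy" (the principal point, pixels), "eye" and "rotation" of the camera in the world; the wrist camera has in their place "tool_from_camera" (4x4, takes a point from camera to tool coordinates, whose origin is the TCP and whose axes are the flange's). Camera axes: x right, y down, z forward; pixel columns grow to the right and rows downward; lengths in m; the calibration is good to about 2 mm. A picture is of the moment at which its call begins: read the wrist's pose just before it. There is no depth.
- r.finish_job(): hands the job in; it is judged then, once.
The state is a dict: "time_s": time; "joints": joint angles; "joint_velocities": joint speeds; "effort": joint torques, N m; "tcp_pos": TCP position; "ee_rot": TCP orientation; "wrist_force": force on the tool from outside, world axes, zero at the start; "moment": the same for the moment, N m; "gripper_width": opening from 0.0 (shut) to 1.0 (fully open); "gripper_force": force on a finger pad.
Only numpy, scipy, OpenCV 4.12 (cv2) and the standard library are available. Lean on these libraries where they do the work, as an engineer would, in place of code of your own. Each camera call takes 0.05 s, during which the arm holds its last target. There are 200 camera calls.

## Task

Get the red-capped vial out of the blue sample box and stand it upright in the middle of the balance's pan: first stand the amber dropper bottle on the black side mat, turn the two orange buttons aside, lift out the clear panel and lay it flat on the side mat too, then move the vial. Then put the panel back in its frame and stand the bottle upright on the panel's printed ring again; leave the black-capped vial where it stands, and the buttons may stay open.

Things in the scene. Friction and masses are not known exactly. Their poses are not given: they have to be found in the camera images.
- bottle_mid (a point): Amber glass dropper bottle with black cap, standing on the clear panel's ring at the start: body 31 mm in diameter up to 58 mm, cap 21 mm in diameter above it, 91 mm tall. This point is on its axis 45.5 mm above its foot (half-way up); z points up. 50 g (may vary).
- panel_handle (a point): Clear panel 126 x 144 x 5 mm (x, y, z), 150 g, in the box's frame with 6 mm play all round. White bar handle on its middle: 32 mm long (x), 12 mm thick (y), top 37 mm above the panel's underside. This point: the handle's middle, 25 mm above the underside; axes as the panel's. Printed black ring for the bottle, 37 mm across, on the panel's top, centred 44 mm along +x from the handle's middle.
- vial_red_mid (a point): Small clear vial with red cap, 23 mm in diameter, 54 mm tall, standing in the well of the sample box under the clear panel. This point is on its axis half-way up (27 mm above its foot); z points up. 20 g.
- vial_black_mid (a point): Small clear vial with black cap, 23 mm in diameter, 54 mm tall, also standing in the well; it stays there. This point is on its axis half-way up; z points up.
- sample_box: Blue insulated sample box, white rim, fixed, 162 x 208 x 70 mm (x, y, z). Origin: centre of its underside. Well 104 x 118 mm, floor 8 mm above the origin. The panel rests on a ledge at 64 mm, inside a rim opening 138 x 158 mm, 6 mm high; panel home: centred, its handle point 89 mm above the origin, its axes along the box's (either way round).
- button_l_grip (a point): Orange turn button on the box rim's +y end (pivot at box x, y = 0, 90 mm): bar 10 mm wide, 16 mm high, light friction, stays where left; pinch it across from above. Point: on the vertical pivot, half-way up the bar; x axis along its nose (30 mm long, tail 8 mm). Starts within 12 degrees of straight inward, holding the panel down; turned 80 to 90 degrees from inward, either way (stops at 100), it frees the panel.
- button_r_grip (a point): Orange turn button on the box rim's -y end (pivot at box x, y = 0, -90 mm): bar 10 mm wide, 16 mm high, light friction, stays where left; pinch it across from above. Point: on the vertical pivot, half-way up the bar; x axis along its nose (30 mm long, tail 8 mm). Starts within 12 degrees of straight inward, holding the panel down; turned 80 to 90 degrees from inward, either way (stops at 100), it frees the panel.
- mat_centre (a point): Black rubber side mat with yellow border line, fixed, 200 x 170 x 3 mm (x, y, z). This point is the centre of its top; axes along its sides. It has room for the panel (laid parallel to it, centre at x = -30 mm) with the bottle beside it (at x = +75 mm).
- pan (a point): Grey pocket balance with a round steel pan, fixed, 150 x 110 x 29 mm. This point is the centre of the pan's flat top, 72 mm in diameter, 29 mm above the table; the pan does not give.
There are look-alikes about, which are no part of the job. Leave any turquoise look-alike of the part that bears panel_handle alone.

How it is judged (in metres and radians):
On the way, in this order (a step that is already met when the one before it is completed fails the run):
1. the dropper bottle stands upright on the side mat, let go (x of bottle_mid in the frame of mat_centre between -0.1 and 0.1 m and y of bottle_mid in the frame of mat_centre between -0.085 and 0.085 m and z of bottle_mid in the frame of mat_centre between 0.0375 and 0.0535 m and angle between bottle_mid's own z axis and vertical below 0.12 rad and contact force between the fingers and dropper_bottle below 0.1 N and linear speed of dropper_bottle below 0.02 m/s), for 0.2 s.
2. the panel lies flat on the side mat, let go (x of panel_handle in the frame of mat_centre between -0.1 and 0.1 m and y of panel_handle in the frame of mat_centre between -0.085 and 0.085 m and z of panel_handle in the frame of mat_centre between 0.017 and 0.033 m and angle between panel_handle's own z axis and vertical below 0.12 rad and contact force between the fingers and panel below 0.1 N and linear speed of panel below 0.02 m/s), for 0.2 s.
3. the red-capped vial stands upright on the middle of the pan, let go (horizontal distance between vial_red_mid and pan below 0.015 m and z of vial_red_mid in the frame of pan between 0.021 and 0.033 m and angle between vial_red_mid's own z axis and vertical below 0.15 rad and contact force between the fingers and vial_red below 0.1 N and linear speed of vial_red below 0.02 m/s), for 0.2 s.
At the end, for the whole second after the job is handed in: Red-capped vial upright within 15 mm of the pan centre; panel flat on the ledge in its frame (9 mm, 3 mm in height); bottle upright within 12 mm of the ring centre along each panel axis; black-capped vial upright within 15 mm of its start; all released and at rest (horizontal distance between vial_red_mid and pan below 0.015 m and z of vial_red_mid in the frame of pan between 0.021 and 0.033 m and angle between each of vial_red_mid, bottle_mid, vial_black_mid's own z axis and vertical below 0.15 rad and x of panel_handle in the frame of sample_box between -0.009 and 0.009 m and y of panel_handle in the frame of sample_box between -0.009 and 0.009 m and z of panel_handle in the frame of sample_box between 0.086 and 0.092 m and angle between panel_handle's own z axis and vertical below 0.06 rad and angle between the x axis of panel_handle and the x axis of sample_box, either way round below 0.15 rad and x of bottle_mid in the frame of panel_handle between 0.032 and 0.056 m and y of bottle_mid in the frame of panel_handle between -0.012 and 0.012 m and z of bottle_mid in the frame of panel_handle between 0.0195 and 0.0315 m and distance of vial_black_mid from where it was at the start of the episode below 0.015 m and linear speed of each of dropper_bottle, panel, vial_red, vial_black below 0.02 m/s); the robot touches nothing.
It fails at once if the dropper bottle, or a vial, is tipped over (angle between any of bottle_mid, vial_red_mid, vial_black_mid's own z axis and vertical above 0.8 rad).
It also fails if it takes over 141 s, if anything falls off the work surface, if the arm or the gripper's body presses on something with over 40 N, if the wrist force passes 120 N, or if a joint passes its speed limit or range.

## Working session

There is one attempt and no reset: what is moved stays moved. The work goes in short steps, Python scripts to look and compute and a tool call to move; the robot and the scene stay as the last step left them, time stands still between calls to the robot, and variables do not carry over. Pictures are saved under pics/ and viewed, at most 14 in all, crops included, and the job is handed in when it is done.

Besides the shell and the picture viewer there is one more tool, called after "Emit:" as name(argument=value, ...) on one line, values as JSON. step_arm: Moves the arm, as the interface text tells. Its arguments: {"type":"object","properties":{"targets":{"type":"string"},"claw":{"type":"number"}},"required":["targets"]}

```bash
mkdir -p pics; cat > h.py <<'E'
import numpy as np, cv2
from station import sense, cams, r
def cap(name,fn=None):
    s=sense(); c=cams.capture(name); im=c["frame"]
    f=im.shape[0]/2/np.tan(np.radians(c["vertical_fov"]/2))
    if name=="wrist":
        T=np.eye(4);T[:3,:3]=np.array(s["ee_rot"]).reshape(3,3);T[:3,3]=s["tcp_pos"]
        M=T@np.array(c["tool_from_camera"]); R=M[:3,:3];e=M[:3,3]
    else: R=np.array(c["rotation"]).reshape(3,3);e=np.array(c["eye"])
    if fn: cv2.imwrite("pics/"+fn,im)
    return dict(im=im,f=f,cx=c["cx"],cy=c["cy"],R=R,e=e)
def plane(c,u,v,z):
    d=c["R"]@np.array([(u-c["cx"])/c["f"],(v-c["cy"])/c["f"],1.]); return c["e"]+d*(z-c["e"][2])/d[2]
def proj(c,p):
    q=c["R"].T@(np.array(p)-c["e"]); return np.array([c["cx"]+c["f"]*q[0]/q[2],c["cy"]+c["f"]*q[1]/q[2]])
E
python3 - <<'E'
from h import *
for n in("scene","top","wrist"):
    c=cap(n,n+"0.png"); print(n,c["e"].round(3),c["R"].round(3).tolist(),c["f"],c["cx"],c["cy"])
s=sense();print(s["time_s"],np.array(s["ee_rot"]).round(3).tolist(),s["tcp_pos"])
E
```

```text
scene [-0.4   -0.637  0.605] [[0.587, -0.355, 0.727], [-0.809, -0.255, 0.529], [-0.002, -0.899, -0.437]] 538.7291958432687 284.33943832631974 199.32813615720644
top [ 0.345 -0.01   1.362] [[0.013, -0.995, 0.101], [-1.0, -0.013, 0.001], [0.0, -0.101, -0.995]] 537.0458759734456 279.0787259164471 205.22662333940838
wrist [0.238 0.582 0.383] [[-0.271, -0.928, -0.258], [-0.963, 0.261, 0.071], [0.002, 0.267, -0.964]] 339.33076653141813 278.85540502942393 214.09855002691285
0.15 [[0.963, -0.271, -0.0], [-0.271, -0.963, -0.002], [0.0, 0.002, -1.0]] [0.16886169 0.60128957 0.22170374]
```

View pics/top0.png

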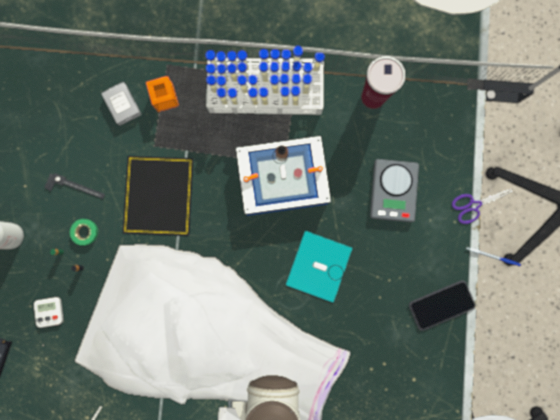

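View pics/scene0.png

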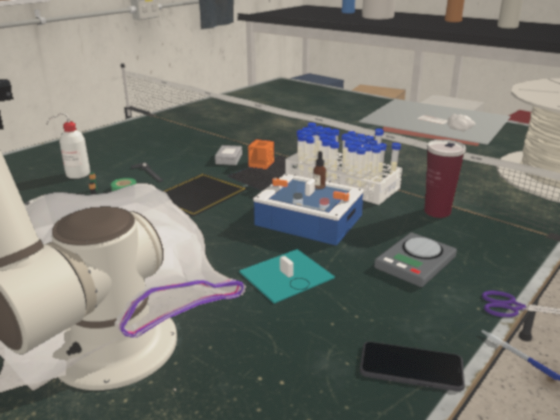

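The top view shows the blue box at (283,175) with the bottle cap at (281,153). The real panel and its white handle are in the box at about (283,172), with orange buttons at (250,179) and (315,170). The mat is at (158,195) and the balance pan at (397,179).

Possible confusions:
- **Panel:** clear panel in the box at (283,172) versus the turquoise look-alike at (320,267). I choose the one in the box.
- **Bottle:** amber bottle on the panel at (281,153) versus the small brown bottle near (77,267) and the maroon cup at (380,82). I choose the one on the panel.
- **Buttons:** the two on the rim versus the orange cube at (162,93).
- **Vials:** the red and black caps in the well versus the blue-capped tubes in the rack.

```bash
python3 - <<'E'
from h import *
c=cap("top"); 
cv2.imwrite("pics/crop1.png",cv2.resize(c["im"][125:225,225:345],None,fx=6,fy=6,interpolation=cv2.INTER_CUBIC))
for n,u,v,z in[("box",283,175,.07),("cap",281,153,.16),("pan",397,179,.029),("mat",158,195,.003)]: print(n,plane(c,u,v,z).round(3))
E
```

```text
box [ 0.55  -0.017  0.07 ]
cap [ 0.586 -0.011  0.16 ]
pan [ 0.55  -0.303  0.029]
mat [0.505 0.3   0.003]
```

View pics/crop1.png

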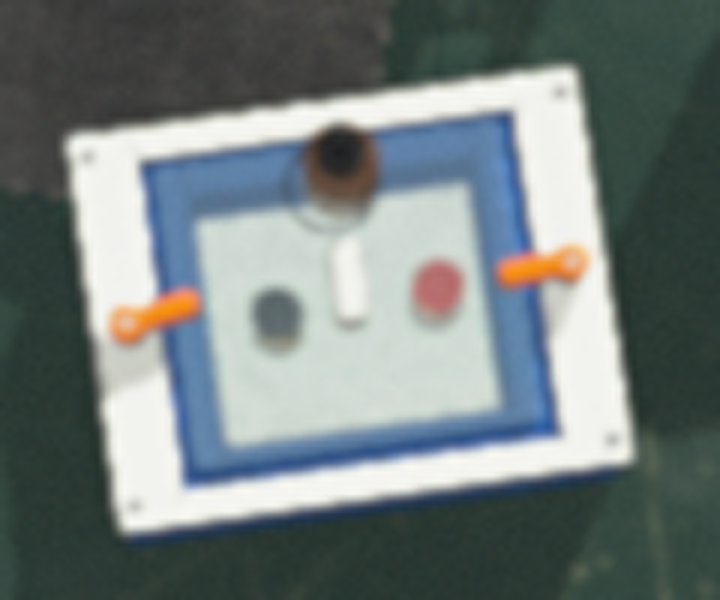

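The crop shows the bottle on the ring at crop pixel (340,170), the white handle at (350,280), the black cap at (277,315) and the red cap at (438,288). The buttons' pivots are at (127,322) and (572,262). This matches the description, so next I'll move over the box for a close wrist view.

Emit:
step_arm(targets="0 0 -1.5 -6;0 0 -1.5 -6;0 0 -1.5 -6;0 0 -1.5 -6;1.36 3.3 0 0;1.36 3.3 0 0;1.36 3.3 0 0;1.36 3.3 0 0;1.36 3.3 0 0;1.36 3.3 0 0;1.36 3.3 0 0;1.36 3.3 0 0")

```text
time_s: 1.2
tcp_pos: [0.3152, 0.3544, 0.2826]
ee_rot: [[0.989, 0.145, -0.0], [0.145, -0.989, 0.0], [-0.0, -0.0, -1.0]]
wrist_force: [0.7, -0.2, 0.7]
gripper_width: 0.999
gripper_force: 0.0
```

Emit:
step_arm(targets="1.36 3.3 0 0;1.36 3.3 0 0;1.36 3.3 0 0;1.36 3.3 0 0;1.36 3.3 0 0;1.36 3.3 0 0;1.36 3.3 0 0;1.36 3.3 0 0;1.36 3.3 0 0;1.36 3.3 0 0;1.36 3.3 0 0;1.36 3.3 0 0")

```text
time_s: 2.2
tcp_pos: [0.534, -0.0138, 0.2825]
ee_rot: [[0.99, 0.144, -0.0], [0.144, -0.99, 0.0], [-0.0, -0.0, -1.0]]
wrist_force: [0.3, -0.1, 0.2]
gripper_width: 1.004
gripper_force: 0.0
```

Emit:
step_arm(targets="0 0 0 0;0 0 0 0;0 0 0 0")

```text
time_s: 2.45
tcp_pos: [0.5332, -0.0122, 0.2822]
ee_rot: [[0.99, 0.144, -0.001], [0.144, -0.99, 0.0], [-0.001, -0.0, -1.0]]
wrist_force: [0.1, -0.2, -0.3]
gripper_width: 1.004
gripper_force: 0.0
```

```bash
python3 - <<'E'
from h import *
s=sense();print(s["time_s"],s["tcp_pos"],np.array(s["ee_rot"]).round(3).tolist())
c=cap("wrist","w1.png");np.save("w1.npy",c,allow_pickle=True)
E
```

```text
2.45 [ 0.53323594 -0.01215168  0.28215329] [[0.99, 0.144, -0.001], [0.144, -0.99, 0.0], [-0.001, -0.0, -1.0]]
```

View pics/w1.png

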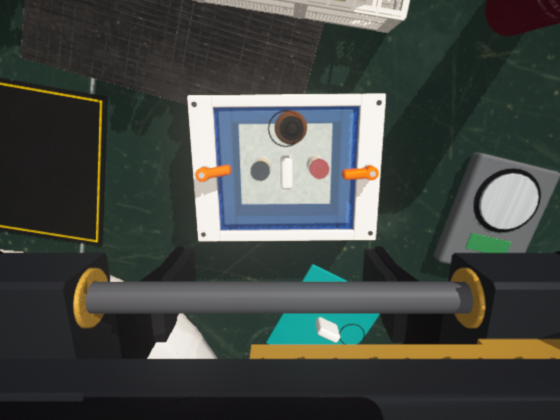

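The wrist picture shows the box rim from (190,96) to (385,240), the bottle at (291,128) and the handle at (287,173). The vials are at (261,170) black and (319,168) red, the buttons' pivots at (202,174) and (372,173), and the pan at (510,200).

```bash
cat > m.py <<'E'
from h import *
def cents(m,lo,hi):
    n,l,st,ce=cv2.connectedComponentsWithStats(m.astype(np.uint8)); return [(ce[i].round(1),st[i].tolist()) for i in range(1,n) if lo<st[i,4]<hi]
def hsv(c): return [x.astype(int) for x in cv2.split(cv2.cvtColor(c["im"],cv2.COLOR_BGR2HSV))]
def rect(c,m,z,near):
    cs,_=cv2.findContours(m.astype(np.uint8),cv2.RETR_EXTERNAL,cv2.CHAIN_APPROX_NONE)
    out=[]
    for k in cs:
        if cv2.contourArea(k)<300: continue
        P=np.array([plane(c,u,v,z)[:2] for u,v in k[:,0,:]],np.float32)
        b=cv2.minAreaRect(P*1000)
        if np.hypot(b[0][0]/1000-near[0],b[0][1]/1000-near[1])<.06: out.append((b,cv2.contourArea(k)))
    return out
E
python3 - <<'E'
from m import *
w=np.load("w1.npy",allow_pickle=True).item(); t=cap("top")
for nm,c in(("w",w),("t",t)):
    H,S,V=hsv(c)
    print(nm,"rim",rect(c,(S<45)&(V>150),.07,(.55,-.017)))
    for p,s in cents((H<16)&(S>190)&(V>170),20,800): print("or",p,s,plane(c,*p,.078).round(4))
    for p,s in cents(((H<8)|(H>170))&(S>90)&(V>70),20,900): print("red",p,s,plane(c,*p,.062).round(4))
    for p,s in cents((S<45)&(V>150),40,1500): print("white",p,s,plane(c,*p,.101).round(4),plane(c,*p,.029).round(4))
    for p,s in cents((H>18)&(H<32)&(S>120)&(V>120),30,9000): print("yel",p,s)
    for p,s in cents((V<60),100,900): print("dark",p,s,plane(c,*p,.16).round(4),plane(c,*p,.062).round(4))
    print("mat",rect(c,(H>18)&(H<35)&(S>110)&(V>100),.003,(.505,.3)))
E
```

```text
w rim [(((558.1295776367188, -14.844558715820312), (88.0443344116211, 100.73173522949219), 8.687087059020996), 6557.0), (((550.8779907226562, -17.16844940185547), (161.72377014160156, 207.68551635742188), 8.744102478027344), 9159.5)]
or [213.  172.3] [196, 166, 34, 15, 211] [0.5394 0.0616 0.078 ]
or [358.8 173.9] [343, 166, 35, 14, 186] [ 0.5604 -0.0949  0.078 ]
red [318.9 168.4] [310, 159, 19, 20, 277] [ 0.5581 -0.0533  0.062 ]
white [114.5 279.2] [110, 276, 13, 6, 50] [0.4092 0.1547 0.101 ] [0.3683 0.1875 0.029 ]
white [327.9 329.6] [317, 317, 23, 25, 368] [ 0.3802 -0.091   0.101 ] [ 0.3333 -0.1098  0.029 ]
yel [ 69.4 162.7] [0, 83, 102, 159, 811]
yel [ 85.6 297.1] [73, 268, 34, 59, 910]
yel [478.2 297.1] [466, 269, 19, 58, 289]
yel [412.3 350.5] [250, 339, 310, 20, 4712]
dark [290.8 130.9] [282, 121, 19, 19, 203] [ 0.5966 -0.012   0.16  ] [ 0.5941 -0.0157  0.062 ]
dark [497.8 197.1] [474, 169, 67, 64, 635] [ 0.5677 -0.1958  0.16  ] [ 0.5552 -0.2629  0.062 ]
mat [(((502.9400634765625, 286.6488342285156), (131.97096252441406, 189.44740295410156), 88.52680969238281), 565.5)]
t rim [(
[... 2316 characters left out ...]
 33, 204] [0.6596 0.3775 0.16  ] [0.6852 0.4091 0.062 ]
dark [146.7 119.6] [134, 106, 23, 30, 272] [0.6594 0.2966 0.16  ] [0.6851 0.3215 0.062 ]
dark [310.5 154.7] [302, 142, 16, 22, 171] [ 0.5828 -0.0784  0.16  ] [ 0.6022 -0.084   0.062 ]
dark [383.5 222.9] [366, 198, 43, 33, 346] [ 0.4298 -0.2431  0.16  ] [ 0.4367 -0.2621  0.062 ]
dark [  5.9 262.5] [0, 248, 19, 39, 357] [0.3308 0.5975 0.16  ] [0.3296 0.647  0.062 ]
dark [ 75.3 279.6] [68, 265, 16, 30, 113] [0.2951 0.4412 0.16  ] [0.291 0.478 0.062]
dark [171.9 409.5] [162, 400, 27, 20, 191] [0.0191 0.2179 0.16  ] [-0.0075  0.2365  0.062 ]
dark [537.4 414.1] [531, 407, 16, 13, 145] [ 0.0195 -0.5733  0.16  ] [-0.0071 -0.6192  0.062 ]
mat []
```

Emit:
step_arm(targets="3.1 0.45 0 -0.4;3.1 0.45 0 0;0 0 3.5 0;0 0 3.5 0;0 0 3.5 0;0 0 3.5 0;0 0 1.5 0;0 0 1.5 0;0 0 1.5 0;0 0 0 0;0 0 0 0")

```text
time_s: 3.47
tcp_pos: [0.5957, -0.0108, 0.0974]
ee_rot: [[0.988, 0.153, -0.001], [0.153, -0.988, -0.001], [-0.001, 0.0, -1.0]]
wrist_force: [0.4, 0.3, 0.6]
gripper_width: 0.999
gripper_force: 0.0
```

Emit:
step_arm(targets="0 0 0 0;0 0 0 0;0 0 0 0;0 0 0 0;0 0 0 0;0 0 0 0;0 0 0 0;0 0 0 0", claw=2)

```text
time_s: 4.13
tcp_pos: [0.5962, -0.0118, 0.0976]
ee_rot: [[0.988, 0.151, 0.0], [0.151, -0.988, -0.0], [0.0, 0.0, -1.0]]
wrist_force: [-0.4, 0.1, 0.3]
gripper_width: 0.479
gripper_force: 0.0
```

```bash
python3 - <<'E'
from m import *
c=cap("top"); H,S,V=hsv(c)
sub=np.zeros_like(V,bool); sub[140:250,110:205]=1
m=(V<45)&sub
print(rect(c,cv2.morphologyEx(m.astype(np.uint8),cv2.MORPH_OPEN,np.ones((3,3))),.003,(.505,.3)))
print(rect(c,(((H>15)&(H<40)&(S>90)&(V>60))&sub),.003,(.505,.3)))
cv2.imwrite("pics/mat.png",cv2.resize(c["im"][140:250,100:320],None,fx=3,fy=3))
E
```

```text
[]
[(((505.458740234375, 316.95654296875), (134.91651916503906, 195.78042602539062), 88.83241271972656), 415.0)]
```

View pics/mat.png

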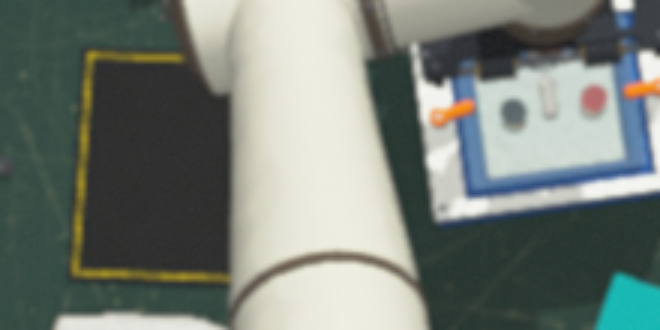

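The crop shows the mat partly hidden by the arm and the gripper round the bottle. I'll keep closing, and measure the mat from the first top picture.

Emit:
step_arm(targets="0 0 0 0;0 0 0 0;0 0 0 0;0 0 0 0;0 0 0 0;0 0 0 0;0 0 0 0;0 0 0 0")

```text
time_s: 4.85
tcp_pos: [0.5962, -0.0117, 0.0975]
ee_rot: [[0.988, 0.151, -0.0], [0.151, -0.988, -0.0], [-0.0, -0.0, -1.0]]
wrist_force: [-0.6, -0.2, 0.1]
gripper_width: 0.346
gripper_force: 30.0
```

```bash
python3 - <<'E'
from m import *
c=cap("top"); c["im"]=cv2.imread("pics/top0.png"); H,S,V=hsv(c)
sub=np.zeros_like(V,bool); sub[145:245,115:200]=1
m=((H>15)&(H<40)&(S>90)&(V>60)&sub)
v,u=np.nonzero(m);P=np.array([plane(c,a,b,.003)[:2] for a,b in zip(u,v)],np.float32)*1000
print(cv2.minAreaRect(P))
i=((S<60)&(V>130)).astype(np.uint8);
k=[k for k in cv2.findContours(i,cv2.RETR_EXTERNAL,cv2.CHAIN_APPROX_NONE)[0] if cv2.pointPolygonTest(k,(396,180),False)>0][0]
e=cv2.fitEllipse(k);print(e,plane(c,*e[0],.029))
E
```

```text
((504.8912658691406, 301.4822998046875), (165.3343963623047, 195.47274780273438), 88.52894592285156)
((396.0821533203125, 179.39630126953125), (27.693668365478516, 28.535865783691406), 121.91197204589844) [ 0.54870005 -0.30077595  0.029     ]
```

Emit:
step_arm(targets="0 0 -2 0;0 0 -2.5 0;0 0 -2.5 0;0 0 -3 0;0.3 -3 0 0;0.3 -3 0 0;0.3 -3 0 0;0.3 -3 0 0;0.3 -3 0 0;0.3 -3 0 0;0.3 -3 0 0;0.3 -3 0 0")

```text
time_s: 5.9
tcp_pos: [0.583, 0.2306, 0.1974]
ee_rot: [[0.988, 0.152, -0.001], [0.152, -0.988, 0.0], [-0.001, -0.0, -1.0]]
wrist_force: [-0.6, -0.4, -1.2]
gripper_width: 0.349
gripper_force: 30.0
```

Emit:
step_arm(targets="0.4 -3.5 0 0;0.3 -3.5 0 0;0 0 0 0;0 0 3 0;0 0 3 0;0 0 3 0;0 0 3 0;0 0 2 0;0 0 1 0;0 0 0.7 0;0 0 0 0;0 0 0 0")

```text
time_s: 6.9
tcp_pos: [0.5806, 0.2997, 0.0416]
ee_rot: [[0.988, 0.152, 0.002], [0.152, -0.988, 0.001], [0.002, -0.001, -1.0]]
wrist_force: [0.3, -0.1, -0.7]
gripper_width: 0.35
gripper_force: 30.0
```

```bash
python3 - <<'E'
from m import *
s=sense();print(s["time_s"],s["tcp_pos"])
c=cap("wrist","w2.png"); np.save("w2.npy",c,allow_pickle=True)
E
```

```text
6.9 [0.58060484 0.29973576 0.04157339]
```

View pics/w2.png

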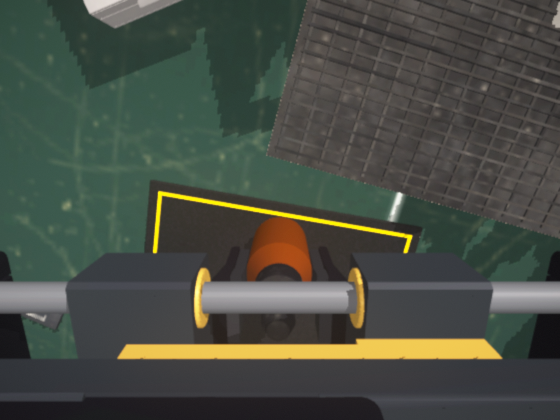

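The wrist picture shows the amber bottle held upright over the mat, about 1 cm up, with the mat's far yellow corners at (160,193) and (411,237). Next I lower, release and back off.

Emit:
step_arm(targets="0 0 0.4 0;0 0 0.3 0;0 0 0.2 0;0 0 0 0;0 0 0 0")

```text
time_s: 7.37
tcp_pos: [0.5799, 0.2994, 0.0317]
ee_rot: [[0.988, 0.151, 0.0], [0.151, -0.988, 0.0], [0.0, -0.0, -1.0]]
wrist_force: [-0.4, -0.2, -0.6]
gripper_width: 0.348
gripper_force: 30.0
```

```bash
python3 - <<'E'
from h import *
c=np.load("w2.npy",allow_pickle=True).item()
a,b=plane(c,160,193,.003),plane(c,411,237,.003);d=(b-a)[:2];L=np.hypot(*d)
n=np.array([d[1],-d[0]])/L; print(L,d, ((a+b)/2)[:2], ((a+b)/2)[:2]+n*.0975*np.sign(-n[0]))
E
```

```text
0.15666935101118593 [-0.00429111 -0.15661057] [0.59623419 0.29736283] [0.49877077 0.30003332]
```

Emit:
step_arm(targets="0 0 0 0;0 0 0 0;0 0 0 0;0 0 0 0;0 0 0 0;0 0 0 0;0 0 -1 0;0 0 -2 0;0 0 -4 0;0 0 -4 0;0 0 -4 0;0 0 -2 0", claw=6)

```text
time_s: 8.37
tcp_pos: [0.5819, 0.3003, 0.2089]
ee_rot: [[0.988, 0.152, 0.009], [0.152, -0.988, 0.005], [0.01, -0.004, -1.0]]
wrist_force: [0.1, 0.5, 1.1]
gripper_width: 0.688
gripper_force: 0.0
```

```bash
python3 - <<'E'
from m import *
s=sense();print(s["time_s"],s["tcp_pos"],s["joints"],s["gripper_width"])
c=np.load("w1.npy",allow_pickle=True).item();H,S,V=hsv(c)
ctr=np.array([.5509,-.0172]);a=np.radians(8.74);Y=np.array([-np.sin(a),np.cos(a)])
for sg,nm in((1,"L"),(-1,"R")):
    piv=ctr+Y*.09*sg
    m=(H<16)&(S>150)&(V>120)
    vv,uu=np.nonzero(m);P=np.array([plane(c,u,v,.086)[:2] for u,v in zip(uu,vv)]);P=P[np.hypot(*(P-piv).T)<.05]
    b=cv2.minAreaRect((P*1000).astype(np.float32)); d=P.mean(0)-piv
    vx,vy,x0,y0=cv2.fitLine((P*1000).astype(np.float32),cv2.DIST_L2,0,.01,.01).ravel()
    print(nm,"piv",piv,"centroid",P.mean(0),"rect",b,"line",np.degrees(np.arctan2(vy,vx)),"inward",np.degrees(np.arctan2(*(-sg*Y)[::-1])))
d=cap("top");cv2.imwrite("pics/t2.png",cv2.resize(d["im"][130:240,110:350],None,fx=3,fy=3))
E
```

```text
8.3667 [0.581926   0.30032989 0.20894834] [ 41.48146771  25.15989277   3.32893824   0.13288155 -67.60072855
  57.23349357] 0.6883008291511906
L piv [0.53722442 0.07175492] centroid [0.54083484 0.06038462] rect ((541.97705078125, 60.88177490234375), (14.371745109558105, 37.72655487060547), 24.418367385864258) line -71.70058 inward -81.26
R piv [ 0.56457558 -0.10615492] centroid [ 0.56165196 -0.09382028] rect ((563.0103149414062, -94.31405639648438), (13.812895774841309, 37.21855926513672), 8.267227172851562) line -80.17485 inward 98.74000000000001
```

View pics/t2.png

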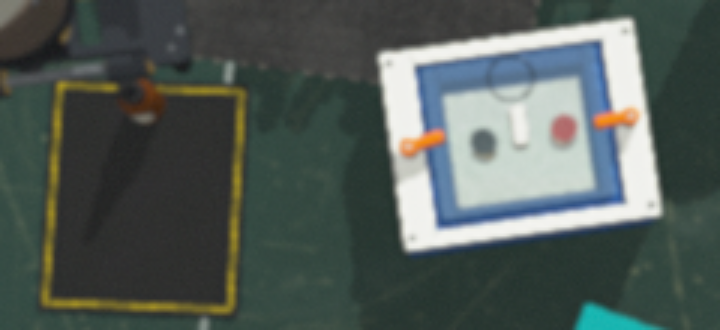

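The crop shows the bottle upright on the mat at (143,108). The panel has only its ring left on it at (512,78), with the buttons at (420,142) and (615,119).

Emit:
step_arm(targets="0 0 0 6.7;0 0 0 6.7;0 0 0 6.7;0 0 0 6.7;0 0 0 6.7;0 0 0 6.7;0 0 0 6.7;0 0 0 6.7;0 0 0 6.7;0 0 0 6.7;0 0 0 6.6;0 0 0 6.6", claw=4.5)

```text
time_s: 9.42
tcp_pos: [0.5797, 0.2992, 0.2019]
ee_rot: [[0.312, -0.95, 0.0], [-0.95, -0.312, 0.0], [-0.0, -0.0, -1.0]]
wrist_force: [0.1, 0.3, -0.0]
gripper_width: 0.514
gripper_force: 0.0
```

Emit:
step_arm(targets="2.5 1.4 0 0;2.5 1.4 0 0;2.5 1.4 0 0;2.5 1.4 0 0;2.5 1.4 0 0;2.5 1.4 0 0;2.5 1.5 0 0;2.6 1.5 0 0;0 0 3 0;0 0 3 0;0 0 3 0;0 0 0 0")

```text
time_s: 10.42
tcp_pos: [0.5313, 0.0709, 0.1066]
ee_rot: [[0.315, -0.949, -0.011], [-0.949, -0.315, -0.003], [-0.001, 0.012, -1.0]]
wrist_force: [-0.4, 0.5, 0.2]
gripper_width: 0.518
gripper_force: 0.0
```

```bash
cat > d.py <<'E'
from h import *
def go(x,y,z,yaw=None):
    s=sense();R=np.array(s["ee_rot"]).reshape(3,3);y0=np.degrees(np.arctan2(R[1,0],R[0,0]))
    yaw=y0 if yaw is None else yaw;a=np.radians(yaw);d=np.array([x,y,z])-s["tcp_pos"]
    print("t",round(s["time_s"],1),"tcp",s["tcp_pos"].round(4),"yaw",y0.round(2),"w",round(s["gripper_width"]*87,1),"turn",round(y0-yaw,1),"shift cm",(100*np.array([d[0]*np.cos(a)+d[1]*np.sin(a),d[0]*np.sin(a)-d[1]*np.cos(a),-d[2]])).round(2))
E
python3 -c "
from d import *
go(.5372,.0718,.074,-71.5)"
```

```text
t 10.4 tcp [0.5313 0.0709 0.1066] yaw -71.62 w 45.1 turn -0.1 shift cm [ 0.1  -0.59  3.26]
```

Emit:
step_arm(targets="0 -0.4 1 0;0 0 1 0;0 0 0.7 0;0 0 0 0;0 0 0 0")

```text
time_s: 10.83
tcp_pos: [0.5397, 0.074, 0.0849]
ee_rot: [[0.318, -0.948, 0.001], [-0.948, -0.318, 0.0], [0.0, -0.001, -1.0]]
wrist_force: [0.3, 0.4, 0.3]
gripper_width: 0.516
gripper_force: 0.0
```

```bash
python3 -c "
from d import *
go(.5372,.0718,.074,-71.5)
c=cap('wrist','w3.png')"
```

```text
t 10.8 tcp [0.5397 0.074  0.0849] yaw -71.46 w 44.9 turn 0.0 shift cm [0.13 0.31 1.09]
```

View pics/w3.png

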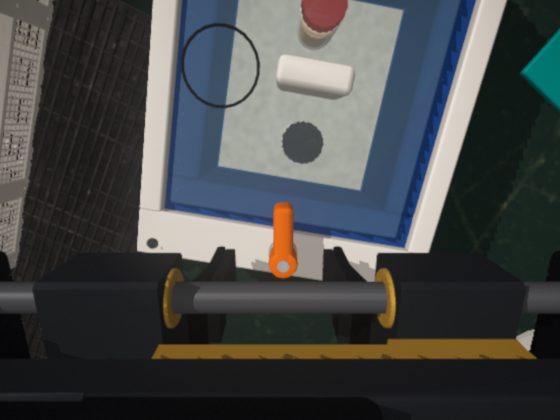

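The wrist picture shows the button nose vertical between the fingers, from (284,210) to (283,265), with the ring at (221,66) and the handle at (315,76). I'll lower, close and turn it.

Emit:
step_arm(targets="0.1 0.25 0.5 0;0 0 0.6 0;0 0 0 0;0 0 0 0")

```text
time_s: 11.22
tcp_pos: [0.537, 0.0719, 0.0732]
ee_rot: [[0.317, -0.948, -0.001], [-0.948, -0.317, -0.0], [0.0, 0.001, -1.0]]
wrist_force: [0.2, -0.2, 0.3]
gripper_width: 0.517
gripper_force: 0.0
```

Emit:
step_arm(targets="0 0 0 0;0 0 0 0;0 0 0 0;0 0 0 0;0 0 0 0;0 0 0 0;0 0 0 0;0 0 0 0;0 0 0 0;0 0 0 0;0 0 0 0;0 0 0 0", claw=0.5)

```text
time_s: 12.22
tcp_pos: [0.5381, 0.0724, 0.0737]
ee_rot: [[0.318, -0.948, 0.002], [-0.948, -0.318, 0.001], [-0.0, -0.002, -1.0]]
wrist_force: [4.2, 0.1, -3.1]
gripper_width: 0.161
gripper_force: 30.0
```

Emit:
step_arm(targets="0 0 0 -6.3;0 0 0 -6.3;0 0 0 -6.3;0 0 0 -6.3;0 0 0 -6.3;0 0 0 -6.3;0 0 0 -6.3;0 0 0 -6.3;0 0 0 -6.3;0 0 0 -6.3;0 0 0 -6.4;0 0 0 -6.4")

```text
time_s: 13.22
tcp_pos: [0.5374, 0.0713, 0.0737]
ee_rot: [[0.997, 0.081, -0.0], [0.081, -0.997, -0.001], [-0.0, 0.001, -1.0]]
wrist_force: [4.3, -2.9, -1.6]
gripper_width: 0.157
gripper_force: 30.0
```

Emit:
step_arm(targets="0 0 0 0;0 0 0 0;0 0 0 0;0 0 0 0;0 0 0 0;0 0 0 0", claw=4.5)

```text
time_s: 13.72
tcp_pos: [0.537, 0.0722, 0.0735]
ee_rot: [[0.997, 0.075, -0.001], [0.075, -0.997, -0.0], [-0.001, 0.0, -1.0]]
wrist_force: [-0.1, -0.2, -0.4]
gripper_width: 0.49
gripper_force: 0.0
```

Emit:
step_arm(targets="0 0 -2 0;0 0 -3 0;0 0 -3 0;0 0 -3 0;0 0 0 0;0 0 0 0")

```text
time_s: 14.22
tcp_pos: [0.5381, 0.0726, 0.1856]
ee_rot: [[0.997, 0.075, 0.004], [0.075, -0.997, 0.002], [0.004, -0.002, -1.0]]
wrist_force: [-1.0, -0.8, -1.2]
gripper_width: 0.517
gripper_force: 0.0
```

```bash
cat >> m.py <<'E'
def btn(c):
    H,S,V=hsv(c);ctr=np.array([.5509,-.0172]);a=np.radians(8.74);Y=np.array([-np.sin(a),np.cos(a)])
    vv,uu=np.nonzero((H<16)&(S>150)&(V>120));A=np.array([plane(c,u,v,.086)[:2] for u,v in zip(uu,vv)])
    for sg,nm in((1,"L"),(-1,"R")):
        piv=ctr+Y*.09*sg;P=A[np.hypot(*(A-piv).T)<.05]
        if len(P)<10: print(nm,"none");continue
        d=P.mean(0)-piv;vx,vy,_,_=cv2.fitLine((P*1000).astype(np.float32),cv2.DIST_L2,0,.01,.01).ravel()
        if vx*d[0]+vy*d[1]<0:vx,vy=-vx,-vy
        an=np.degrees(np.arctan2(vy,vx));inw=np.degrees(np.arctan2(*(-sg*Y)[::-1]))
        print(nm,len(P),"nose",an,"from inward",(an-inw+180)%360-180,"off",d*1000)
E
python3 -c "
from d import *;from m import *
go(.5646,-.1062,.15,-79)
c=cap('wrist','w4.png');btn(c);t=cap('top');btn(t)"
```

```text
t 14.2 tcp [0.5381 0.0726 0.1856] yaw 4.29 w 45.0 turn 83.3 shift cm [18.06  0.81  3.56]
L 534 nose 4.6053987 from inward 85.86539865493774 off [11.49574945  1.09891719]
R 540 nose 97.76191 from inward -0.9780905151367278 off [-1.97610957 14.10708806]
L none
R 25 nose 94.815445 from inward -3.9245550537109466 off [-3.34281657 15.77078237]
```

View pics/w4.png

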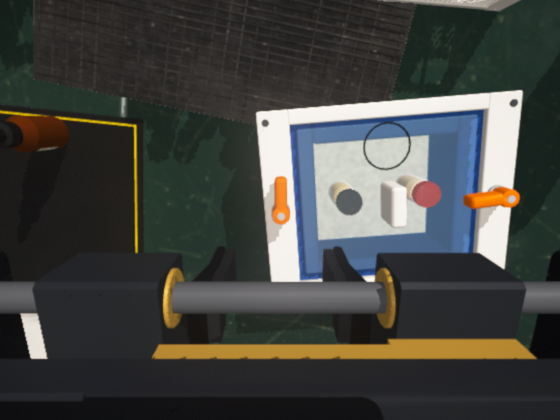

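The picture shows the left button open, lying along the rim from (281,180) to (281,215), with the right button still inward at (490,198). The ring is at (387,147) and the handle at (394,204).

Emit:
step_arm(targets="0 0 0 7.1;0 0 0 7.1;0 0 0 7.1;0 0 0 7.1;0 0 0 7.1;0 0 0 7.1;0 0 0 7.1;0 0 0 7.1;0 0 0 7.1;0 0 0 7.1;0 0 0 7.1;0 0 0 7.1")

```text
time_s: 15.32
tcp_pos: [0.5363, 0.0718, 0.1816]
ee_rot: [[0.152, -0.988, -0.004], [-0.988, -0.152, -0.001], [0.001, 0.004, -1.0]]
wrist_force: [-0.3, -0.2, -0.2]
gripper_width: 0.52
gripper_force: 0.0
```

Emit:
step_arm(targets="3 0.1 0 0;3 0.1 0 0;3 0.1 0 0;3 0.1 0 0;3 0 0 0;3 0 0 0;0 0 2.5 0;0 0 2.5 0;0 0 2.5 0;0 0 0 0;0 0 0 0;0 0 0 0")

```text
time_s: 16.32
tcp_pos: [0.5625, -0.1063, 0.109]
ee_rot: [[0.159, -0.987, 0.0], [-0.987, -0.159, -0.001], [0.001, -0.0, -1.0]]
wrist_force: [0.2, 0.5, 0.2]
gripper_width: 0.518
gripper_force: 0.0
```

```bash
python3 -c "
from d import *
go(.5646,-.1062,.0735)"
```

```text
t 16.3 tcp [ 0.5625 -0.1063  0.109 ] yaw -80.85 w 45.1 turn 0.0 shift cm [ 0.03 -0.21  3.55]
```

Emit:
step_arm(targets="0 -0.2 1.5 0;0 0 1.5 0;0 0 0.5 0;0 0 0 0;0 0 0 0")

```text
time_s: 16.73
tcp_pos: [0.5647, -0.1059, 0.0748]
ee_rot: [[0.159, -0.987, 0.002], [-0.987, -0.159, -0.0], [0.001, -0.002, -1.0]]
wrist_force: [0.4, 0.1, 1.1]
gripper_width: 0.517
gripper_force: 0.0
```

Emit:
step_arm(targets="0 0 0 0;0 0 0 0;0 0 0 0;0 0 0 0;0 0 0 0;0 0 0 0;0 0 0 0;0 0 0 0;0 0 0 0;0 0 0 0;0 0 0 0;0 0 0 0", claw=0.5)

```text
time_s: 17.73
tcp_pos: [0.5657, -0.1057, 0.074]
ee_rot: [[0.159, -0.987, 0.004], [-0.987, -0.159, 0.0], [0.001, -0.004, -1.0]]
wrist_force: [4.8, 0.6, -2.9]
gripper_width: 0.158
gripper_force: 30.0
```

Emit:
step_arm(targets="0 0 0 -7.1;0 0 0 -7.1;0 0 0 -7.1;0 0 0 -7.1;0 0 0 -7.1;0 0 0 -7.1;0 0 0 -7.1;0 0 0 -7.1;0 0 0 -7.1;0 0 0 -7.1;0 0 0 -7.1;0 0 0 -7.1")

```text
time_s: 18.73
tcp_pos: [0.565, -0.1066, 0.0739]
ee_rot: [[0.997, 0.082, 0.002], [0.082, -0.997, -0.001], [0.002, 0.001, -1.0]]
wrist_force: [5.6, -2.9, -2.1]
gripper_width: 0.16
gripper_force: 30.0
```

Emit:
step_arm(targets="0 0 0 0;0 0 0 0;0 0 0 0;0 0 0 0;0 0 0 0;0 0 0 0", claw=4.5)

```text
time_s: 19.23
tcp_pos: [0.5634, -0.1059, 0.0735]
ee_rot: [[0.997, 0.075, -0.001], [0.075, -0.997, 0.0], [-0.001, -0.0, -1.0]]
wrist_force: [0.3, 0.4, 0.1]
gripper_width: 0.486
gripper_force: 0.0
```

Emit:
step_arm(targets="0 0 -3 0;0 0 -3 0;0 0 -3 0;0 0 -3 0;0 -3 0 0;0 -3 0 0;0 -3 0 0;0 0 0 0;0 0 0 0;0 0 0 0")

```text
time_s: 20.07
tcp_pos: [0.5569, -0.0162, 0.1935]
ee_rot: [[0.997, 0.075, -0.0], [0.075, -0.997, -0.0], [-0.0, 0.0, -1.0]]
wrist_force: [-0.3, -0.0, -0.1]
gripper_width: 0.516
gripper_force: 0.0
```

```bash
python3 - <<'E'
from d import *
from m import *
c=cap("wrist","w5.png");btn(c);np.save("w5.npy",c,allow_pickle=True)
H,S,V=hsv(c)
sub=np.zeros(V.shape,bool)
u0,v0=proj(c,(.5509,-.0172,.08));sub[max(0,int(v0)-40):int(v0)+40,int(u0)-40:int(u0)+40]=1
for p,s in cents((S<45)&(V>170)&sub,60,3000): print("handle",p,s,plane(c,*p,.101).round(4))
for p,s in cents(((H<8)|(H>170))&(S>90)&(V>70),60,1500): print("red",p,s,plane(c,*p,.062).round(4))
for p,s in cents((V<60)&(S<120),100,1500): print("dark",p,s,plane(c,*p,.062).round(4))
k=cv2.findContours(((S<45)&(V>170)&sub).astype(np.uint8),0,1)[0]
for q in k:
  if cv2.contourArea(q)>60: print(cv2.minAreaRect(np.array([plane(c,u,v,.101)[:2]*1000 for u,v in q[:,0]],np.float32)))
go(.5509,-.0172,.2,8.7)
E
```

```text
L 650 nose 2.5538294 from inward 83.8138294315338 off [12.08013181 -0.37828986]
R 538 nose -167.18575 from inward 94.07425476074218 off [-10.22630921   0.67747531]
handle [275.1 176.7] [262, 175, 27, 6, 101] [ 0.5867 -0.0106  0.101 ]
red [321.2 204.3] [310, 192, 24, 25, 448] [ 0.5587 -0.0533  0.062 ]
dark [538.2 237.1] [516, 185, 44, 97, 1012] [ 0.543  -0.2545  0.062 ]
dark [219.5 267.1] [194, 247, 42, 35, 904] [0.4912 0.0352 0.062 ]
dark [338.3 267.4] [323, 247, 42, 35, 930] [ 0.4993 -0.0759  0.062 ]
((586.0573120117188, -10.542644500732422), (3.8051717281341553, 19.597373962402344), 4.321409225463867)
((559.7708129882812, -15.875801086425781), (57.03229904174805, 62.93793869018555), 4.32138729095459)
t 20.1 tcp [ 0.557  -0.0167  0.1935] yaw 4.28 w 45.2 turn -4.4 shift cm [-0.61 -0.04 -0.65]
```

View pics/w5.png

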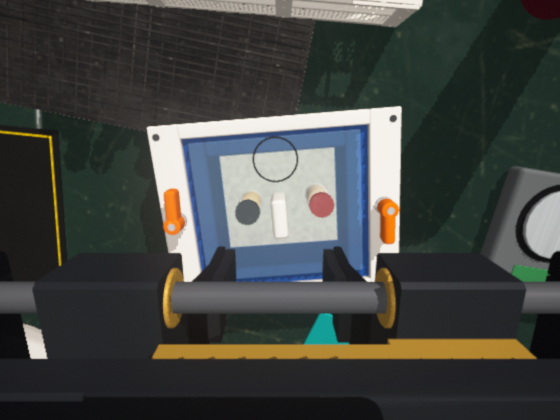

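The picture shows both buttons open, at (173,212) and (389,222), the ring at (275,159) and the handle from (279,193) to (281,237).

```bash
python3 - <<'E'
from d import *
from m import *
for f in("w5.npy","w1.npy"):
    c=np.load(f,allow_pickle=True).item();H,S,V=hsv(c)
    u0,v0=proj(c,(.5509,-.0172,.095)).astype(int);print(u0,v0)
    sub=np.zeros(V.shape,bool);sub[v0-40:v0+40,u0-25:u0+25]=1
    for th in(215,228,240):
        for q in cv2.findContours(((V>th)&(S<35)&sub).astype(np.uint8),0,1)[0]:
            if cv2.contourArea(q)>100: print(th,cv2.contourArea(q),cv2.minAreaRect(np.array([plane(c,u,v,.101)[:2]*1000 for u,v in q[:,0]],np.float32)))
    r0,c0=proj(c,(.5943,-.0105,.069)).astype(int)[::-1]
    if f=="w5.npy":
        s=np.zeros(V.shape,bool);s[r0-35:r0+35,c0-35:c0+35]=1
        q=max(cv2.findContours(((V<75)&s).astype(np.uint8),0,1)[0],key=lambda k:cv2.boundingRect(k)[2]*cv2.boundingRect(k)[3])
        e=cv2.fitEllipse(q);print(e,plane(c,*e[0],.069))
E
```

```text
280 220
215 522.5 ((557.3619384765625, -16.349918365478516), (36.0246467590332, 10.430188179016113), 9.560912132263184)
228 447.0 ((556.8873291015625, -16.518634796142578), (34.97574234008789, 9.867734909057617), 10.673501014709473)
240 308.5 ((554.7141723632812, -16.667360305786133), (28.850465774536133, 8.505987167358398), 9.189605712890625)Traceback (most recent call last):
  File "<stdin>", line 14, in <module>
cv2.error: OpenCV(4.12.0) /io/opencv/modules/imgproc/src/shapedescr.cpp:361: error: (-201:Incorrect size of input array) There should be at least 5 points to fit the ellipse in function 'fitEllipseNoDirect'
```

```bash
python3 -c "
from d import *
go(.554,-.0166,.0745,9.3)"
```

```text
t 20.1 tcp [ 0.557  -0.0167  0.1935] yaw 4.28 w 45.2 turn -5.0 shift cm [-0.29 -0.05 11.9 ]
```

Emit:
step_arm(targets="0 0 0 -5;-0.3 0 3 0;0 0 3 0;0 0 3 0;0 0 2 0;0 0 0.8 0;0 0 0 0;0 0 0 0")

```text
time_s: 20.78
tcp_pos: [0.5548, -0.0173, 0.076]
ee_rot: [[0.987, 0.161, 0.001], [0.161, -0.987, -0.0], [0.001, 0.0, -1.0]]
wrist_force: [0.4, 0.0, 0.9]
gripper_width: 0.515
gripper_force: 0.0
```

Emit:
step_arm(targets="0 0 0 0;0 0 0 0;0 0 0 0;0 0 0 0;0 0 0 0;0 0 0 0;0 0 0 0;0 0 0 0;0 0 0 0;0 0 0 0;0 0 0 0;0 0 0 0", claw=0.5)

```text
time_s: 21.78
tcp_pos: [0.5543, -0.0167, 0.0759]
ee_rot: [[0.987, 0.162, 0.0], [0.162, -0.987, -0.0], [0.0, 0.0, -1.0]]
wrist_force: [-2.0, 1.1, 4.8]
gripper_width: 0.133
gripper_force: 30.0
```

Emit:
step_arm(targets="0 0 0 0;0 0 -0.4 0;0 0 -0.4 0;0 0 -0.5 0;0 0 -1 0;0 0 -2 0;0 0 -3 0;0 0 -4 0;0 0 0 0;0 0 0 0")

```text
time_s: 22.62
tcp_pos: [0.5557, -0.0164, 0.1921]
ee_rot: [[0.987, 0.162, 0.007], [0.162, -0.987, 0.002], [0.007, -0.0, -1.0]]
wrist_force: [0.1, -0.3, -2.1]
gripper_width: 0.134
gripper_force: 30.0
```

```bash
python3 -c "
from d import *
go(.473,.301,.18,-1.4)
c=cap('wrist','w6.png')"
```

```text
t 22.6 tcp [ 0.5557 -0.0164  0.1921] yaw 9.32 w 11.7 turn 10.7 shift cm [ -9.05 -31.53   1.21]
```

View pics/w6.png

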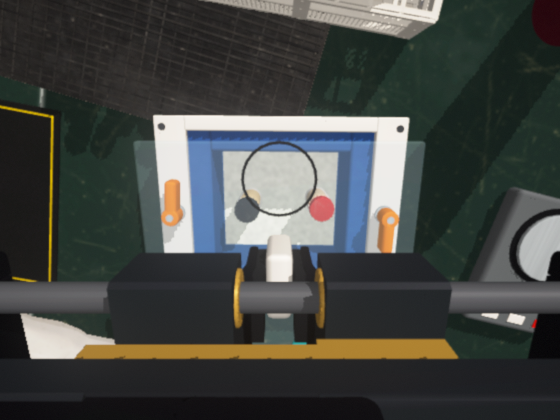

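The picture shows the panel lifted clear, with its translucent edges spanning (135,142) to (424,142), the ring at (279,179) and both vials undisturbed. Next it goes to the mat.

Emit:
step_arm(targets="0 0 0 5.3;0 0 0 5.4;-0.9 -3.15 0 0;-0.9 -3.15 0 0;-0.9 -3.15 0 0;-0.9 -3.15 0 0;-0.9 -3.15 0 0;-0.9 -3.15 0 0;-0.9 -3.15 0 0;-0.9 -3.15 0 0;-0.9 -3.15 0 0;-0.9 -3.15 0 0")

```text
time_s: 23.67
tcp_pos: [0.4702, 0.3011, 0.1869]
ee_rot: [[1.0, -0.024, -0.003], [-0.024, -1.0, -0.003], [-0.003, 0.003, -1.0]]
wrist_force: [-0.4, 0.2, -2.2]
gripper_width: 0.138
gripper_force: 30.0
```

Emit:
step_arm(targets="0 0 0 0;0 0 3 0;0 0 3 0;0 0 3 0;0 0 2 0;0 0 2 0;0 0 1 0;0 0 1 0;0 0 0 0;0 0 0 0;0 0 0 0")

```text
time_s: 24.58
tcp_pos: [0.4724, 0.301, 0.0396]
ee_rot: [[1.0, -0.024, 0.002], [-0.024, -1.0, 0.001], [0.001, -0.001, -1.0]]
wrist_force: [-0.4, -0.2, -0.9]
gripper_width: 0.138
gripper_force: 30.0
```

```bash
python3 -c "
from d import *
go(.473,.301,.0149,-1.4)
c=cap('wrist','w7.png')"
```

```text
t 24.6 tcp [0.4724 0.301  0.0396] yaw -1.37 w 12.0 turn 0.0 shift cm [ 0.06 -0.    2.47]
```

View pics/w7.png

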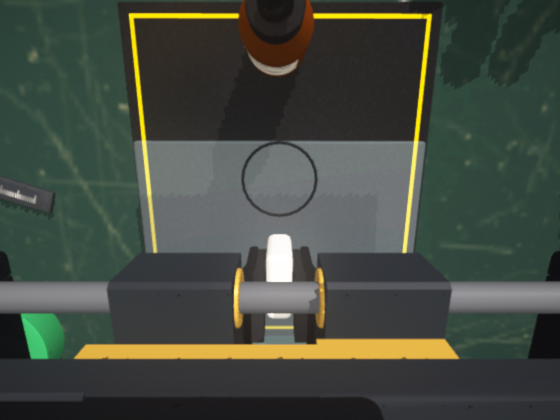

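The picture shows the panel centred over the mat between the yellow lines, clear of the bottle at (276,30). I'll lower and release.

Emit:
step_arm(targets="0 0 1 0;0 0 0.8 0;0 0 0.3 0;0 0 0.25 0;0 0 0 0;0 0 0 0")

```text
time_s: 25.13
tcp_pos: [0.4718, 0.3005, 0.0149]
ee_rot: [[1.0, -0.024, 0.0], [-0.024, -1.0, 0.0], [0.0, -0.0, -1.0]]
wrist_force: [-0.2, 0.1, -1.9]
gripper_width: 0.137
gripper_force: 30.0
```

Emit:
step_arm(targets="0 0 0 0;0 0 0 0;0 0 0 0;0 0 0 0;0 0 0 0;0 0 0 0;0 0 -1 0;0 0 -2 0;0 0 -4 0;0 0 -4 0;0 0 -4 0;0 0 -4 0", claw=5)

```text
time_s: 26.13
tcp_pos: [0.4715, 0.3, 0.208]
ee_rot: [[1.0, -0.024, 0.001], [-0.024, -1.0, 0.001], [0.001, -0.001, -1.0]]
wrist_force: [0.4, 1.0, -0.0]
gripper_width: 0.573
gripper_force: 0.0
```

```bash
python3 -c "
from d import *
go(.5587,-.0535,.2,8.7)"
```

```text
t 26.1 tcp [0.4715 0.3    0.208 ] yaw -1.38 w 49.8 turn -10.1 shift cm [ 3.28 36.26  0.8 ]
```

Emit:
step_arm(targets="0 0 0 6.6;0 0 0 6.6;0 0 0 6.6;0 0 0 6.6;0 0 0 6.7;0 0 0 6.7;0 0 0 6.7;0 0 0 6.7;0 0 0 6.7;0 0 0 6.7;0 0 0 6.7;0 0 0 6.7")

```text
time_s: 27.13
tcp_pos: [0.4717, 0.3002, 0.2059]
ee_rot: [[0.144, -0.99, 0.001], [-0.99, -0.144, 0.001], [-0.0, -0.001, -1.0]]
wrist_force: [0.6, -0.0, 0.0]
gripper_width: 0.574
gripper_force: 0.0
```

```bash
python3 -c "
from d import *
go(.551,.0,.19)"
```

```text
t 27.1 tcp [0.4717 0.3002 0.2059] yaw -81.72 w 49.9 turn 0.0 shift cm [30.85 -3.52  1.59]
```

Emit:
step_arm(targets="3.1 -0.35 0 0;3.1 -0.35 0 0;3.1 -0.35 0 0;3.1 -0.35 0 0;3.1 -0.35 0 0;3.1 -0.35 0 0;3.1 -0.35 0 0;3.1 -0.35 0 0;3.1 -0.35 0 0;3 -0.35 0 0;0 0 1.5 0;0 0 0 0")

```text
time_s: 28.13
tcp_pos: [0.5512, -0.0016, 0.1885]
ee_rot: [[0.146, -0.989, -0.004], [-0.989, -0.146, 0.0], [-0.001, 0.004, -1.0]]
wrist_force: [-0.8, 0.5, -0.7]
gripper_width: 0.576
gripper_force: 0.0
```

Emit:
step_arm(targets="0 0 0 0;0 0 0 0;0 0 0 0")

```text
time_s: 28.38
tcp_pos: [0.5529, 0.0009, 0.191]
ee_rot: [[0.151, -0.988, 0.001], [-0.988, -0.151, 0.0], [0.0, -0.001, -1.0]]
wrist_force: [0.7, -0.2, 0.1]
gripper_width: 0.577
gripper_force: 0.0
```

```bash
python3 - <<'E'
from d import *
from m import *
go(.5587,-.0535,.024)
c=cap("wrist","w8.png");H,S,V=hsv(c);np.save("w8.npy",c,allow_pickle=True)
for p,s in cents(((H<8)|(H>170))&(S>110)&(V>70),60,3500): print("red",p,s,plane(c,*p,.062).round(4))
for p,s in cents((V<70)&(S<120),100,3500): print("dark",p,s,plane(c,*p,.062).round(4))
i=((S<60)&(V>130)).astype(np.uint8)
u,v=proj(c,(.5487,-.3008,.029));print("pan px",u,v)
for k in cv2.findContours(i,cv2.RETR_EXTERNAL,cv2.CHAIN_APPROX_NONE)[0]:
  if cv2.contourArea(k)>800 and cv2.pointPolygonTest(k,(float(u),float(v)),False)>0:
    e=cv2.fitEllipse(k);print(e,plane(c,*e[0],.029))
E
```

```text
t 28.4 tcp [0.5529 0.0009 0.191 ] yaw -81.3 w 50.2 turn 0.0 shift cm [ 5.47  0.25 16.7 ]
red [281.4 141.2] [269, 128, 26, 27, 535] [ 0.5577 -0.0542  0.062 ]
dark [283.6 217.1] [273, 206, 22, 24, 428] [0.5456 0.011  0.062 ]
pan px 343.9747129080596 -194.89216466924472
```

View pics/w8.png

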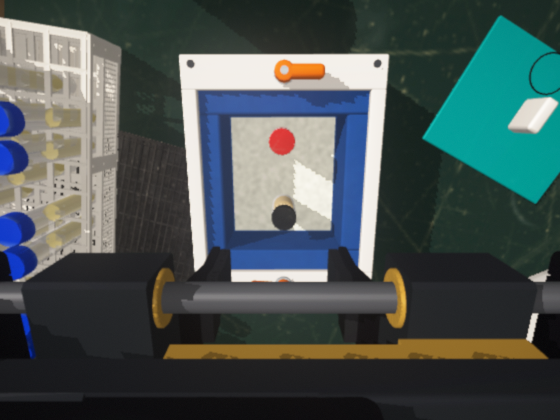

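The open box shows the red cap at (282,141), centred in the well with wall clearance on both sides, and the black cap at (284,217).

Emit:
step_arm(targets="2.7 0.15 0 0;2.7 0.1 0 0;0 0 3 0;0 0 3 0;0 0 2 0;0 0 0 0;0 0 0 0;0 0 0 0", claw=4.6)

```text
time_s: 29.1
tcp_pos: [0.5597, -0.0531, 0.1118]
ee_rot: [[0.151, -0.988, 0.003], [-0.989, -0.151, -0.0], [0.001, -0.003, -1.0]]
wrist_force: [1.3, 0.3, 0.6]
gripper_width: 0.529
gripper_force: 0.0
```

```bash
python3 -c "
from d import *
go(.5577,-.0542,.024)"
```

```text
t 29.1 tcp [ 0.5597 -0.0531  0.1118] yaw -81.3 w 46.0 turn 0.0 shift cm [0.08 0.21 8.78]
```

Emit:
step_arm(targets="0.1 0.15 2 0;0 0 2 0;0 0 2 0;0 0 1.5 0;0 0 0.7 0;0 0 0.5 0;0 0 0 0;0 0 0 0")

```text
time_s: 29.77
tcp_pos: [0.558, -0.0546, 0.0243]
ee_rot: [[0.15, -0.989, 0.002], [-0.989, -0.15, 0.0], [0.0, -0.002, -1.0]]
wrist_force: [-1.1, -0.6, -0.8]
gripper_width: 0.529
gripper_force: 0.0
```

Emit:
step_arm(targets="0 0 0 0;0 0 0 0;0 0 0 0;0 0 0 0;0 0 0 0;0 0 0 0;0 0 0 0;0 0 0 0;0 0 0 0;0 0 0 0;0 0 0 0", claw=1.2)

```text
time_s: 30.68
tcp_pos: [0.5572, -0.0549, 0.0234]
ee_rot: [[0.15, -0.989, 0.001], [-0.989, -0.15, -0.0], [0.0, -0.001, -1.0]]
wrist_force: [-1.4, 0.2, 3.7]
gripper_width: 0.255
gripper_force: 30.0
```

Emit:
step_arm(targets="0 0 -0.4 0;0 0 -0.6 0;0 0 -1 0;0 0 -2 0;0 0 -3 0;0 0 -3 0;0 0 -3 0;0 0 -3 0;0 0 0 0;0 0 0 0")

```text
time_s: 31.52
tcp_pos: [0.5579, -0.0547, 0.1859]
ee_rot: [[0.15, -0.989, 0.006], [-0.989, -0.15, 0.001], [-0.0, -0.006, -1.0]]
wrist_force: [-0.1, -1.1, -0.1]
gripper_width: 0.257
gripper_force: 30.0
```

```bash
python3 -c "
from d import *
go(.545,-.22,.19)"
```

```text
t 31.5 tcp [ 0.5579 -0.0547  0.1859] yaw -81.39 w 22.3 turn 0.0 shift cm [16.15  3.75 -0.41]
```

Emit:
step_arm(targets="3.2 0.75 0 0;3.2 0.75 0 0;3.2 0.75 0 0;3.2 0.75 0 0;3.2 0.75 0 0;0 0 0 0;0 0 0 0;0 0 0 0")

```text
time_s: 32.18
tcp_pos: [0.5431, -0.2185, 0.182]
ee_rot: [[0.149, -0.989, -0.002], [-0.989, -0.149, 0.001], [-0.001, 0.002, -1.0]]
wrist_force: [0.5, 0.4, -0.1]
gripper_width: 0.254
gripper_force: 30.0
```

```bash
python3 - <<'E'
from d import *
from m import *
c=cap("wrist","w9.png");H,S,V=hsv(c)
u,v=proj(c,(.5487,-.3008,.029));print("pan px",u,v)
for th in(110,130,150):
 for k in cv2.findContours(((S<60)&(V>th)).astype(np.uint8),cv2.RETR_EXTERNAL,cv2.CHAIN_APPROX_NONE)[0]:
  if cv2.contourArea(k)>800 and cv2.pointPolygonTest(k,(float(u),float(v)),False)>0:
    e=cv2.fitEllipse(k);print(th,e,plane(c,*e[0],.029))
go(.5487,-.3008,.046)
E
```

```text
pan px 284.1830583266523 108.20456536935725
110 ((310.6956787109375, 109.04598999023438), (141.7097930908203, 191.95608520507812), 104.07467651367188) [ 0.52534609 -0.30359582  0.029     ]
130 ((310.4359436035156, 108.65458679199219), (139.40306091308594, 190.77447509765625), 104.1302490234375) [ 0.52563137 -0.30388813  0.029     ]
150 ((304.626708984375, 108.19499206542969), (132.6038055419922, 177.4525146484375), 106.02562713623047) [ 0.53078965 -0.3035049   0.029     ]
t 32.2 tcp [ 0.5434 -0.218   0.1823] yaw -81.37 w 22.2 turn 0.0 shift cm [ 8.27  0.71 13.63]
```

View pics/w9.png

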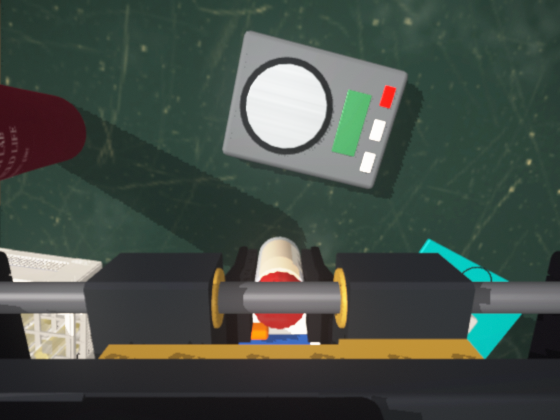

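The picture shows the vial held upright at (279,280) and the pan disc at (286,105), with nothing in the way.

Emit:
step_arm(targets="2.8 0.3 0 0;2.8 0.3 0 0;2.8 0.3 0 0;0 0 3 0;0 0 3 0;0 0 3 0;0 0 2 0;0 0 1 0;0 0 0 0;0 0 0 0;0 0 0 0")

```text
time_s: 33.15
tcp_pos: [0.5491, -0.303, 0.0649]
ee_rot: [[0.151, -0.989, 0.003], [-0.989, -0.151, -0.001], [0.002, -0.003, -1.0]]
wrist_force: [-0.5, 0.4, -0.8]
gripper_width: 0.258
gripper_force: 30.0
```

```bash
python3 -c "
from d import *
go(.547,-.303,.0455)"
```

```text
t 33.1 tcp [ 0.5491 -0.303   0.0649] yaw -81.31 w 22.4 turn 0.0 shift cm [-0.03  0.2   1.94]
```

Emit:
step_arm(targets="0 0.1 1 0;0 0 0.5 0;0 0 0.3 0;0 0 0.15 0;0 0 0 0;0 0 0 0;0 0 0 0")

```text
time_s: 33.73
tcp_pos: [0.5462, -0.3031, 0.0444]
ee_rot: [[0.15, -0.989, -0.001], [-0.989, -0.15, 0.0], [-0.0, 0.001, -1.0]]
wrist_force: [-2.3, 2.9, 5.5]
gripper_width: 0.257
gripper_force: 30.0
```

Emit:
step_arm(targets="0 0 0 0;0 0 0 0;0 0 0 0;0 0 0 0;0 0 0 0;0 0 0 0;0 0 -0.5 0;0 0 -2 0;0 0 -3 0;0 0 -4 0;0 0 -4 0;0 0 -2 0", claw=4.5)

```text
time_s: 34.73
tcp_pos: [0.5485, -0.3043, 0.2049]
ee_rot: [[0.151, -0.989, 0.008], [-0.989, -0.151, -0.004], [0.005, -0.007, -1.0]]
wrist_force: [-0.0, -1.1, 0.9]
gripper_width: 0.516
gripper_force: 0.0
```

Emit:
step_arm(targets="-2.5 0 0 0;-2.5 0 0 0;-2.5 0 0 0;0 0 0 0;0 0 0 0;0 0 0 0")

```text
time_s: 35.23
tcp_pos: [0.5355, -0.2293, 0.199]
ee_rot: [[0.15, -0.989, 0.001], [-0.989, -0.15, -0.0], [0.001, -0.001, -1.0]]
wrist_force: [0.1, 0.3, -0.1]
gripper_width: 0.516
gripper_force: 0.0
```

```bash
python3 - <<'E'
from d import *
from m import *
go(.54,.2,.21)
c=cap("wrist","w10.png");H,S,V=hsv(c)
for p,s in cents(((H<8)|(H>170))&(S>110)&(V>70),100,3500): print("red",p,s,plane(c,*p,.083).round(4))
for k in cv2.findContours(((S<60)&(V>150)).astype(np.uint8),cv2.RETR_EXTERNAL,cv2.CHAIN_APPROX_NONE)[0]:
  if cv2.contourArea(k)>800:
    x=cv2.minEnclosingCircle(k); print(x,cv2.contourArea(k),plane(c,*x[0],.029))
E
```

```text
t 35.2 tcp [ 0.5355 -0.2293  0.199 ] yaw -81.37 w 44.9 turn 0.0 shift cm [-42.38  -6.89  -1.1 ]
red [371.9 108.5] [365, 98, 15, 22, 230] [ 0.4742 -0.3206  0.083 ]
red [279.8 118.3] [267, 105, 27, 28, 588] [ 0.5443 -0.3025  0.083 ]
((269.0, 327.1290283203125), 45.26188659667969) 1327.5 [ 0.52230538 -0.07898146  0.029     ]
((290.5, 297.0), 95.52104187011719) 828.0 [ 0.5045046  -0.11957166  0.029     ]
((33.5, 254.5), 33.94858932495117) 1178.0 [ 0.77896295 -0.12814809  0.029     ]
((277.0, 117.25640869140625), 39.3709716796875) 4572.5 [ 0.54695681 -0.3033701   0.029     ]
((299.45849609375, 117.72097778320312), 90.87300109863281) 6290.5 [ 0.52600438 -0.30612226  0.029     ]
```

View pics/w10.png

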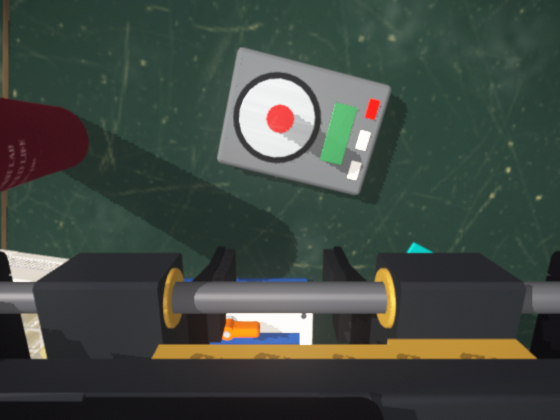

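The picture shows the red-capped vial upright on the pan, with its cap at (280,118) against the disc centre (277,117), about 3 mm off. That was my last picture: counting back, it was the 15th, one over the limit of 14. From here I check with numbers only.

Now back to the panel.

Emit:
step_arm(targets="-4 -0.6 0 0;-4 -0.6 0 0;-4 -0.6 0 0;-4 -0.6 0 0;-4 -0.6 0 0;-4 -0.6 0 0;-4 -0.6 0 0;-4 -0.6 0 0;-4 -0.6 0 0;-4 -0.6 0 0;-4 -0.6 0 0;-4 -0.6 0 0")

```text
time_s: 36.28
tcp_pos: [0.5351, 0.2576, 0.1984]
ee_rot: [[0.149, -0.989, 0.0], [-0.989, -0.149, -0.0], [0.0, -0.0, -1.0]]
wrist_force: [0.3, -0.4, 0.1]
gripper_width: 0.516
gripper_force: 0.0
```

Emit:
step_arm(targets="0 0 0 -6.6;0 0 0 -6.6;0 0 0 -6.6;0 0 0 -6.6;0 0 0 -6.7;0 0 0 -6.7;0 0 0 -6.7;0 0 0 -6.7;0 0 0 -6.7;0 0 0 -6.7;0 0 0 -6.7;0 0 0 -6.7")

```text
time_s: 37.28
tcp_pos: [0.5355, 0.2556, 0.1982]
ee_rot: [[1.0, -0.02, -0.0], [-0.02, -1.0, -0.0], [-0.0, 0.0, -1.0]]
wrist_force: [0.2, -0.8, -0.9]
gripper_width: 0.514
gripper_force: 0.0
```

```bash
python3 -c "
from d import *
go(.4718,.3005,.0155,-1.4)"
```

```text
t 37.3 tcp [0.5355 0.2556 0.1982] yaw -1.14 w 44.8 turn 0.3 shift cm [-6.48 -4.33 18.27]
```

Emit:
step_arm(targets="-3.2 -2.2 0 0.2;-3.2 -2.1 0 0;0 0 0 0;0 0 0 0;0 0 3 0;0 0 3 0;0 0 3 0;0 0 2 0;0 0 0 0;0 0 0 0")

```text
time_s: 38.12
tcp_pos: [0.4726, 0.2999, 0.0877]
ee_rot: [[1.0, -0.029, -0.001], [-0.029, -1.0, -0.002], [-0.001, 0.002, -1.0]]
wrist_force: [0.9, -0.0, -0.0]
gripper_width: 0.516
gripper_force: 0.0
```

```bash
python3 -c "
from d import *
go(.4718,.3005,.0155,-1.4)"
```

```text
t 38.1 tcp [0.4726 0.2999 0.0877] yaw -1.66 w 44.9 turn -0.3 shift cm [-0.08 -0.05  7.22]
```

Emit:
step_arm(targets="0 0 2.5 -0.3;0 0 2.5 0;0 0 1.5 0;0 0 0.7 0;0 0 0 0;0 0 0 0;0 0 0 0")

```text
time_s: 38.7
tcp_pos: [0.473, 0.3019, 0.0184]
ee_rot: [[1.0, -0.022, 0.003], [-0.022, -1.0, 0.003], [0.003, -0.003, -1.0]]
wrist_force: [0.2, 0.5, -0.0]
gripper_width: 0.519
gripper_force: 0.0
```

Emit:
step_arm(targets="0 0 0 0;0 0 0 0;0 0 0 0;0 0 0 0;0 0 0 0;0 0 0 0;0 0 0 0;0 0 0 0;0 0 0 0;0 0 0 0;0 0 0 0;0 0 0 0", claw=0.5)

```text
time_s: 39.7
tcp_pos: [0.4717, 0.3009, 0.0166]
ee_rot: [[1.0, -0.023, -0.0], [-0.023, -1.0, -0.0], [-0.0, 0.0, -1.0]]
wrist_force: [-0.8, -1.8, 1.3]
gripper_width: 0.139
gripper_force: 30.0
```

Emit:
step_arm(targets="0 0 -0.4 0;0 0 -1 0;0 0 -2 0;0 0 -3 0;0 0 -3 0;0 0 -4 0;0 0 -4 0;0 0 0 0;0 0 0 -5.4;0 0 0 -5.4;0 0 0 0;0 0 0 0")

```text
time_s: 40.7
tcp_pos: [0.4716, 0.3008, 0.1907]
ee_rot: [[0.987, 0.163, 0.0], [0.163, -0.987, 0.0], [0.0, -0.0, -1.0]]
wrist_force: [0.4, 1.0, -1.7]
gripper_width: 0.133
gripper_force: 30.0
```

```bash
python3 -c "
from d import *
go(.5543,-.0167,.18,9.1)"
```

```text
t 40.7 tcp [0.4716 0.3008 0.1907] yaw 9.38 w 11.6 turn 0.3 shift cm [ 3.15 32.66  1.07]
```

```bash
python3 - <<'E'
from d import *
from m import *
k=cams.capture("wrist");T=np.array(k["tool_from_camera"]);f=cap("wrist")["f"]
c=dict(im=cv2.imread("pics/w6.png"),f=f,cx=k["cx"],cy=k["cy"],R=T[:3,:3],e=T[:3,3]);H,S,V=hsv(c)
# ring: dark pixels near (279,179) at radius ~37, excluding vial
vv,uu=np.nonzero(V<60);rr=np.hypot(uu-279,vv-179);m=(rr>33)&(rr<41)
P=np.array([plane(c,u,v,.0069)[:2] for u,v in zip(uu[m],vv[m])])*1000
A=np.c_[2*P,np.ones(len(P))];s=np.linalg.lstsq(A,(P**2).sum(1),rcond=None)[0]
print(m.sum(),"ring tool mm",s[:2],"r",np.sqrt(s[2]+s[:2]@s[:2]))
# panel front-edge & side corners
for p in((135,142),(424,142)): print(plane(c,*p,.0069)[:2]*1000)
E
```

```text
7 ring tool mm [42.48034632 -0.67290381] r 18.53160378785958
[ 61.10770732 -70.78732327]
[61.08722939 70.04279404]
```

Emit:
step_arm(targets="0.3 3.26 0 0.6;0.3 3.26 0 0;0.3 3.26 0 0;0.3 3.26 0 0;0.3 3.26 0 0;0.3 3.26 0 0;0.3 3.26 0 0;0.3 3.26 0 0;0.3 3.26 0 0;0.3 3.26 0 0;0 0 0 0;0 0 0 0")

```text
time_s: 41.8
tcp_pos: [0.5522, -0.0181, 0.1901]
ee_rot: [[0.989, 0.15, -0.001], [0.15, -0.989, -0.0], [-0.001, 0.0, -1.0]]
wrist_force: [-0.2, 0.1, -2.0]
gripper_width: 0.131
gripper_force: 30.0
```

Emit:
step_arm(targets="0 0 3 0;0 0 3 0;0 0 2 0;0 0 1 0;0 0 0 0;0 0 0 0;0 0 0 0")

```text
time_s: 42.38
tcp_pos: [0.5536, -0.0157, 0.1022]
ee_rot: [[0.988, 0.156, 0.003], [0.156, -0.988, 0.0], [0.003, 0.0, -1.0]]
wrist_force: [1.0, 0.6, -1.0]
gripper_width: 0.136
gripper_force: 30.0
```

```bash
python3 -c "
from d import *
go(.5526,-.0169,.0776,8.74)"
```

```text
t 42.4 tcp [ 0.5536 -0.0157  0.1022] yaw 8.97 w 11.9 turn 0.2 shift cm [-0.11  0.1   2.46]
```

Emit:
step_arm(targets="-0.05 0.05 0.8 0.1;0 0 0.6 0;0 0 0.5 0;0 0 0.3 0;0 0 0 0;0 0 0 0;0 0 0 0")

```text
time_s: 42.97
tcp_pos: [0.5519, -0.017, 0.0786]
ee_rot: [[0.988, 0.153, 0.0], [0.153, -0.988, -0.0], [0.0, 0.0, -1.0]]
wrist_force: [-0.2, -0.7, -1.0]
gripper_width: 0.137
gripper_force: 30.0
```

Emit:
step_arm(targets="0 0 0.2 0;0 0 0.1 0;0 0 0 0;0 0 0 0")

```text
time_s: 43.3
tcp_pos: [0.5522, -0.0169, 0.0776]
ee_rot: [[0.988, 0.154, 0.001], [0.154, -0.988, -0.0], [0.001, 0.001, -1.0]]
wrist_force: [-3.2, 1.0, 8.7]
gripper_width: 0.134
gripper_force: 30.0
```

Contact came at exactly the expected ledge height (0.0776 m). I'll release, lift and check numerically.

Emit:
step_arm(targets="0 0 0 0;0 0 0 0;0 0 0 0;0 0 0 0;0 0 0 0;0 0 0 0;0 0 -1 0;0 0 -2 0;0 0 -3 0;0 0 -4 0;0 0 -2 0;0 0 0 0", claw=5)

```text
time_s: 44.3
tcp_pos: [0.5552, -0.0167, 0.2024]
ee_rot: [[0.988, 0.154, 0.013], [0.154, -0.988, 0.001], [0.013, 0.001, -1.0]]
wrist_force: [0.5, 0.3, 0.4]
gripper_width: 0.576
gripper_force: 0.0
```

```bash
python3 - <<'E'
from d import *
from m import *
c=cap("wrist");cv2.imwrite("pics/w11.png",c["im"]);H,S,V=hsv(c)
g=proj(c,(.5943,-.0105,.069));print(g)
b=cv2.createCLAHE(2).apply(c["im"].min(2))
m=(V<90)
vv,uu=np.nonzero(m);P=np.array([plane(c,u,v,.069)[:2] for u,v in zip(uu,vv)])*1000
k=np.abs(np.hypot(*(P-[594.3,-10.5]).T)-18.5)<6;P=P[k]
for _ in range(4):
    s=np.linalg.lstsq(np.c_[2*P,np.ones(len(P))],(P**2).sum(1),rcond=None)[0];r_=np.hypot(*(P-s[:2]).T);P=P[abs(r_-18)<3]
print(len(P),"ring",s[:2],np.sqrt(s[2]+s[:2]@s[:2]))
for p,st in cents(((H<8)|(H>170))&(S>90)&(V>70),60,1500): print("red",p,plane(c,*p,.062).round(4))
go(.58,.2995,.2)
E
```

```text
[279.51731677 160.16786723]
38 ring [594.47677997  -9.61536319] 18.246109462428706
red [533.5 317.6] [ 0.4778 -0.287   0.062 ]
t 44.4 tcp [ 0.5534 -0.0167  0.1993] yaw 8.82 w 50.0 turn 0.0 shift cm [  7.48 -30.84  -0.07]
```

Emit:
step_arm(targets="0.75 -3.1 0 0;0.75 -3.1 0 0;0.75 -3.1 0 0;0.75 -3.1 0 0;0.75 -3.1 0 0;0.75 -3.1 0 0;0.75 -3.1 0 0;0.75 -3.1 0 0;0.75 -3 0 0;0.75 -3 0 0;0 0 0 0;0 0 0 0", claw=6.5)

```text
time_s: 45.35
tcp_pos: [0.5778, 0.3, 0.1935]
ee_rot: [[0.988, 0.155, -0.003], [0.155, -0.988, -0.002], [-0.003, 0.002, -1.0]]
wrist_force: [-0.2, -0.3, -0.3]
gripper_width: 0.743
gripper_force: 0.0
```

Emit:
step_arm(targets="0 0 2 0;0 0 2 0;0 0 0 0;0 0 0 0")

```text
time_s: 45.68
tcp_pos: [0.578, 0.2972, 0.1543]
ee_rot: [[0.988, 0.152, -0.003], [0.152, -0.988, -0.003], [-0.003, 0.002, -1.0]]
wrist_force: [0.5, 0.2, 0.0]
gripper_width: 0.75
gripper_force: 0.0
```

```bash
python3 -c "
from d import *
go(.58,.2995,.0317)"
```

```text
t 45.7 tcp [0.578  0.2972 0.1543] yaw 8.75 w 65.2 turn 0.0 shift cm [ 0.23 -0.2  12.26]
```

Emit:
step_arm(targets="0.2 -0.2 3 0;0 0 3 0;0 0 3 0;0 0 2 0;0 0 1.2 0;0 0 0 0;0 0 0 0;0 0 0 0")

```text
time_s: 46.35
tcp_pos: [0.5819, 0.302, 0.0358]
ee_rot: [[0.988, 0.154, 0.003], [0.154, -0.988, 0.002], [0.004, -0.002, -1.0]]
wrist_force: [-0.1, 0.3, 0.2]
gripper_width: 0.744
gripper_force: 0.0
```

Emit:
step_arm(targets="0 0 0 0;0 0 0 0;0 0 0 0;0 0 0 0;0 0 0 0;0 0 0 0;0 0 0 0;0 0 0 0;0 0 0 0;0 0 0 0;0 0 0 0;0 0 0 0", claw=2)

```text
time_s: 47.35
tcp_pos: [0.5804, 0.3012, 0.0336]
ee_rot: [[0.988, 0.153, 0.0], [0.153, -0.988, -0.0], [0.0, 0.0, -1.0]]
wrist_force: [0.7, 0.8, 0.7]
gripper_width: 0.345
gripper_force: 29.8
```

Emit:
step_arm(targets="0 0 -0.5 0;0 0 -1 0;0 0 -2 0;0 0 -3 0;0 0 -3 0;0 0 -3.5 0;0 0 -3.5 0;0 0 0 0;0 0 0 0")

```text
time_s: 48.1
tcp_pos: [0.5815, 0.3021, 0.2027]
ee_rot: [[0.988, 0.153, 0.006], [0.153, -0.988, 0.005], [0.006, -0.004, -1.0]]
wrist_force: [-0.2, 0.2, -1.7]
gripper_width: 0.352
gripper_force: 29.8
```

```bash
python3 -c "
from d import *
go(.5945,-.0099,.19)"
```

```text
t 48.1 tcp [0.5815 0.3021 0.2027] yaw 8.82 w 30.6 turn 0.0 shift cm [-3.5  31.03  1.27]
```

Emit:
step_arm(targets="-0.35 3.1 0 0;-0.35 3.1 0 0;-0.35 3.1 0 0;-0.35 3.1 0 0;-0.35 3.1 0 0;-0.35 3.1 0 0;-0.35 3.1 0 0;-0.35 3.1 0 0;-0.35 3.1 0 0;-0.35 3.1 0 0;0 0 0 0;0 0 0 0")

```text
time_s: 49.1
tcp_pos: [0.5924, -0.0121, 0.1974]
ee_rot: [[0.989, 0.15, -0.002], [0.15, -0.989, -0.0], [-0.002, -0.0, -1.0]]
wrist_force: [-0.6, -0.0, -1.3]
gripper_width: 0.347
gripper_force: 29.8
```

Emit:
step_arm(targets="0 0 3 0;0 0 3 0;0 0 2 0;0 0 0.7 0;0 0 0 0;0 0 0 0;0 0 0 0")

```text
time_s: 49.68
tcp_pos: [0.5946, -0.0099, 0.1132]
ee_rot: [[0.988, 0.154, 0.003], [0.154, -0.988, 0.0], [0.003, 0.0, -1.0]]
wrist_force: [-0.1, 0.8, 0.1]
gripper_width: 0.351
gripper_force: 29.8
```

```bash
python3 -c "
from d import *
go(.5945,-.0099,.0998)"
```

```text
t 49.7 tcp [ 0.5946 -0.0099  0.1132] yaw 8.88 w 30.6 turn 0.0 shift cm [-0.01  0.    1.34]
```

Emit:
step_arm(targets="0 0 0.5 0;0 0 0.4 0;0 0 0.2 0;0 0 0.1 0;0 0 0 0;0 0 0 0;0 0 0 0")

```text
time_s: 50.27
tcp_pos: [0.5934, -0.0106, 0.0996]
ee_rot: [[0.988, 0.153, 0.0], [0.153, -0.988, 0.0], [0.0, 0.0, -1.0]]
wrist_force: [-0.5, 0.2, -1.0]
gripper_width: 0.346
gripper_force: 29.8
```

Emit:
step_arm(targets="0 0 0.1 0;0 0 0 0;0 0 0 0")

```text
time_s: 50.52
tcp_pos: [0.5936, -0.0106, 0.0995]
ee_rot: [[0.988, 0.154, 0.001], [0.154, -0.988, -0.0], [0.001, 0.0, -1.0]]
wrist_force: [-1.5, -0.6, 5.1]
gripper_width: 0.348
gripper_force: 29.7
```

Emit:
step_arm(targets="0 0 0 0;0 0 0 0;0 0 0 0;0 0 0 0;0 0 0 0;0 0 0 0;0 0 0 0;0 0 -1 0;0 0 -2 0;0 0 -4 0;0 0 -4 0;0 0 0 0", claw=6.5)

```text
time_s: 51.52
tcp_pos: [0.5984, -0.0105, 0.2189]
ee_rot: [[0.988, 0.155, 0.018], [0.155, -0.988, 0.001], [0.018, 0.002, -1.0]]
wrist_force: [1.3, -0.5, 1.4]
gripper_width: 0.747
gripper_force: 0.0
```

Emit:
step_arm(targets="-3.5 0 -0.5 0;-3.5 0 -0.5 0;-3.5 0 -0.5 0;0 0 0 0;0 0 0 0;0 0 0 0")

```text
time_s: 52.02
tcp_pos: [0.4902, -0.0265, 0.2246]
ee_rot: [[0.988, 0.153, 0.003], [0.153, -0.988, 0.0], [0.003, -0.0, -1.0]]
wrist_force: [-0.1, 0.6, 0.1]
gripper_width: 0.746
gripper_force: 0.0
```

```bash
python3 - <<'E'
from d import *
from m import *
c=cap("wrist","w12.png");t=cap("top");H,S,V=hsv(c)
for p,s in cents((V<60)&(S<130),60,900): print("dark",p,s,"cap",plane(c,*p,.16).round(4),"vial",plane(c,*p,.062).round(4))
for n,q in(("cap",(.5945,-.0099,.16)),("bot foot",(.5945,-.0099,.072)),("blackvial",(.5456,.011,.062)),("pan",(.547,-.303,.083))):
    print(n,"wrist px",proj(c,q).round(),"top px",proj(t,q).round())
H,S,V=hsv(t)
for p,s in cents(((H<8)|(H>170))&(S>110)&(V>70),15,600): print("top red",p,plane(t,*p,.083).round(4))
s=sense();print(s["time_s"],s["tcp_pos"])
E
```

```text
dark [280.2  68.7] [266, 52, 30, 34, 777] cap [ 0.5912 -0.011   0.16  ] vial [ 0.6046 -0.0092  0.062 ]
dark [522.  175.3] [501, 137, 59, 77, 805] cap [ 0.5505 -0.1816  0.16  ] vial [ 0.5462 -0.2536  0.062 ]
dark [250.8 336.4] [239, 326, 24, 18, 181] cap [ 0.3991 -0.0181  0.16  ] vial [ 0.3294 -0.0194  0.062 ]
cap wrist px [279.  63.] top px [280. 149.]
bot foot wrist px [279.  80.] top px [280. 157.]
blackvial wrist px [249. 133.] top px [272. 177.]
pan wrist px [590. 186.] top px [402. 177.]
top red [375.1  97.4] [ 0.7421 -0.2396  0.083 ]
top red [400.6 177.6] [ 0.545  -0.2999  0.083 ]
top red [405.  214.8] [ 0.4553 -0.3095  0.083 ]
52.1167 [ 0.49051367 -0.0263965   0.22372793]
```

```bash
python3 -c "
from station import r
print(r.finish_job())"
```

```text
the job is handed in; nothing more can be done
None
```

All steps done and the job handed in at about 52 s, verdict not shown: red vial on the pan about 3 mm off centre, panel back in its frame, bottle upright on its ring, black vial not touched (its final position not re-measured); I viewed 15 pictures, one over the limit of 14.

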